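# Stand the red coffee tin on end on the kitchen ledge

## Robot

A 6-joint arm with a two-finger parallel gripper is mounted at the origin on the work surface. World frame = base frame: x ahead of the robot, y to its left, z up, the work surface at z = 0. Lengths are in m, angles in rad, forces in N, time in s.
With the tool pointing down it reaches from about 0.3 to 0.875 m from the base axis. Payload 6.4 kg.
Tool frame: the origin (TCP) lies at the very end of the fingers, on their centre line; the grasp point (between the pads) lies 19 mm behind it (ctrl.hold_point_z is the distance from the TCP to the grasp point, in m); y points along the fingers, x is the direction in which the jaws open and shut, and the axes are right-handed (so a half turn about y gives the same grasp; the last joint's range is limited). The gripper opens to 85 mm and grips with 20 to 120 N. Pads are 22 mm wide; open, the fingers measure 114 mm over their backs; the gripper's body (76 mm by 85 mm) begins 54 mm behind the grasp point. The pads swing forward as they close: fully open they stand 13 mm farther back than shut.
Start: joints at [-1.441, 0.181, 1.607, -0, 1.354, -0.206], TCP at [0.189, -0.543, 0.231] pointing down, gripper open.
Joint ranges: [-2.99, 2.99], [-0.89, 2.07], [0.3, 2.58], [-1.14, 4.28], [0, 2.63], [-3.12, 3.12]. Speed limits (rad/s): [2.57, 2.57, 3.01, 3.14, 3.14, 3.14].

## Interface

Orientations are given as a unit quaternion [w, x, y, z].
In Python, from bench import ctrl, imaging gives the robot as it stands.
- The arm moves only by the shell command python3 -m jog 'ROWS'. ROWS is JSON, a list of rows, each a list of 3 entries, a list of its own where there are three numbers: the shift along the tool's x, y, z in cm, then the turn, a rotation vector about the tool's x, y, z in rad, then the finger opening in cm, from 0 to 8.54. A call has 1 to 12 rows; each row shifts and turns the pose as measured when the row begins, along the tool's axes as they then stand; what a row does not reach is not made up. A row lasts 1/12 s, in which the tool goes at most 41.7 mm and 7.16 degrees, less where a joint would pass 70% of its speed; a pose out of reach is approached as far as the arm can. A call is refused whole if a number of a shift passes 4.17 or a number of a turn 0.125, either way. A call with a gripper value outside its range is refused whole. The fingers move at their own pace and stop on an object; the grip force is fixed at half the most. Time passes only in rows, so rows that do not move let the fingers close. It gives the time, the measured TCP pose, the force and the opening at its end, in the units of the state.
- ctrl.get_obs(): the state, without advancing time (a new reading comes with each control period).
- imaging.camera(name): name is "scene" or "top" or "wrist"; returns a dict with "frame" (420x560x3 uint8, red, green, blue), "depth" (420x560 float32, m along the optical axis (not along the pixel's ray), 0 where there is no reading), "K" (3x3 intrinsics, pixels), "k1" (the pictures are not rectified: a ray, as slopes to the right and down, at radius r is drawn at 1 + k1 r^2 times it, then the intrinsics apply), "R" (3x3) and "t" (3): a world point X has camera coordinates R X + t. Camera axes: x right, y down, z forward; pixel columns grow to the right and rows downward; lengths in m; the calibration is good to about 2 mm. A picture is of the moment at which its call begins.
- ctrl.hand_in(): hands the job in, once; it reports no verdict.
The state is a dict: "time_s": time; "q": joint angles; "dq": joint speeds; "joint_efforts": joint torques, N m; "eef_pos": TCP position; "eef_rot": TCP orientation; "wrist_force": force on the tool from outside, world axes, zero at the start; "torque": the same for the moment, N m; "opening": opening from 0.0 (shut) to 1.0 (fully open).
Only numpy, scipy, OpenCV 4.12 (cv2) and the standard library are available. Lean on these libraries where they do the work, as an engineer would, in place of code of your own. Each camera call takes 0.05 s, during which the arm holds its last target. There are 200 camera calls.

## Task

Take the flat red coffee tin that lies on the worktop and stand it upright on one of its short ends in the middle of the cork pad on the ledge, facing any way; set it down rather than dropping it, and let go. Leave the blue tin, and the cup on its saucer, where they are.

Things in the scene. Friction and masses are not known exactly. Their poses are not given: they have to be found in the camera images.
- red_tin: Flat closed red tin, a rigid box 110 mm long (own x), 58 wide (y), 26 thick (z), 0.11 to 0.23 kg, pale disc on its upper face. Origin at its middle. Starts flat on the worktop, origin 13 mm up, long axis within 30 degrees of world y. Graspable across its 58 mm width; 45 mm free on both sides. Stands on either flat short end (58 x 26), its origin then 55 mm above the pad.
- blue_tin: Bystander: a tin of the same size and shape as the red one, painted blue, lying flat on the worktop on the other side, about 320 to 530 mm away. Origin at its middle, own x along its length. To be left alone.
- pad_top (a point): Middle of the upper face of the cork pad, 84 x 84 mm and 3 mm thick, fixed on the wooden ledge. The ledge is a fixed plank 460 mm long (own y), 120 mm deep (own x) and 40 mm high on the far side of the worktop, so this point is 43 mm above the worktop. z up; x and y along the pad's sides.
- cup: Bystander: blue ceramic espresso cup without handle, 64 mm across and 58 mm high, standing on a white saucer of 110 mm diameter on the same ledge, its middle at least 170 mm from the pad's middle. Origin at the middle of its foot, z up. To be left alone.
There are look-alikes about, which are no part of the job. Several things look just like the red_tin: the one meant starts farthest from the robot's base.

How it is judged:
At the end, for the whole second after the job is handed in: The red tin stands at rest on a short end on the pad: long axis within 10 degrees of vertical, middle within 20 mm (seen from above) of the pad's middle and 45 to 65 mm above it; blue tin and cup within 30 mm of where they were, cup upright (0.2 rad) (horizontal distance between red_tin and pad_top below 0.02 m and z of red_tin in the frame of pad_top between 0.045 and 0.065 m and angle between the x axis of red_tin and the z axis of pad_top, either way round below 0.175 rad and linear speed of red_tin below 0.05 m/s and angular speed of red_tin below 0.5 rad/s and distance of each of blue_tin, cup from where it was at the start of the episode below 0.03 m and angle between cup's own z axis and vertical below 0.2 rad); the robot touches nothing.
It fails at once if the blue tin is moved by more than 30 mm (distance of blue_tin from where it was at the start of the episode above 0.03 m).
It fails at once if the cup is moved by more than 30 mm or tipped by more than 0.3 rad (distance of cup from where it was at the start of the episode above 0.03 m or angle between cup's own z axis and vertical above 0.3 rad).
It fails at once if the red tin is dropped or thrown (faster than 0.5 m/s while not gripped) (contact force between the fingers and red_tin below 0.1 N and linear speed of red_tin above 0.5 m/s).
It also fails if it takes over 40 s, if anything falls off the work surface, if the arm or the gripper's body presses on something with over 40 N, if the wrist force passes 120 N, or if a joint passes its speed limit or range.

## Working session

There is one attempt and no reset: what is moved stays moved. The work goes in short steps, Python scripts to look and compute and a shell command to move; the robot and the scene stay as the last step left them, time stands still between calls to the robot, and variables do not carry over. Pictures are saved under pics/ and viewed, about 8 in all and at most 12, crops included, and the job is handed in when it is done.

```bash
mkdir -p pics; ls; cat > h.py <<'E'
import numpy as np, cv2
from bench import ctrl, imaging
from scipy.spatial.transform import Rotation as Ro
def save(n,c,box=None,s=1):
    f=c["frame"][:,:,::-1]
    if box: f=f[box[1]:box[3],box[0]:box[2]]
    cv2.imwrite("pics/"+n+".png",cv2.resize(f,None,fx=s,fy=s,interpolation=cv2.INTER_CUBIC))
def ray(c,u,v):
    K=c["K"]; d=np.array([(u-K[0,2])/K[0,0],(v-K[1,2])/K[1,1]]); x=d.copy()
    for _ in range(20): x=d/(1+c["k1"]*(x@x))
    return np.array([x[0],x[1],1.])
def world(c,u,v,z=None):
    r=ray(c,u,v); R=c["R"];t=c["t"]
    o=-R.T@t; w=R.T@r
    if z is None:
        d=c["depth"][int(round(v)),int(round(u))]; return o+w*d
    return o+w*(z-o[2])/w[2]
def rot(): 
    o=ctrl.get_obs(); q=o["eef_rot"]; return np.array(o["eef_pos"]),Ro.from_quat([q[1],q[2],q[3],q[0]])
E
python3 - <<'E'
from h import *
a=imaging.camera("top");b=imaging.camera("scene")
save("top",a,s=1.4);save("scene",b,s=1.4)
np.savez("top.npz",**a);np.savez("scene.npz",**b)
p,R=rot();print(p,R.as_matrix().round(3)); print(ctrl.hold_point_z,ctrl.get_obs()["time_s"])
E
```

```text
pics
[ 0.18942949 -0.54236119  0.23047896] [[ 0.33  -0.     0.944]
 [-0.944  0.002  0.33 ]
 [-0.002 -1.     0.   ]]
0.0187 0.1
```

View pics/top.png

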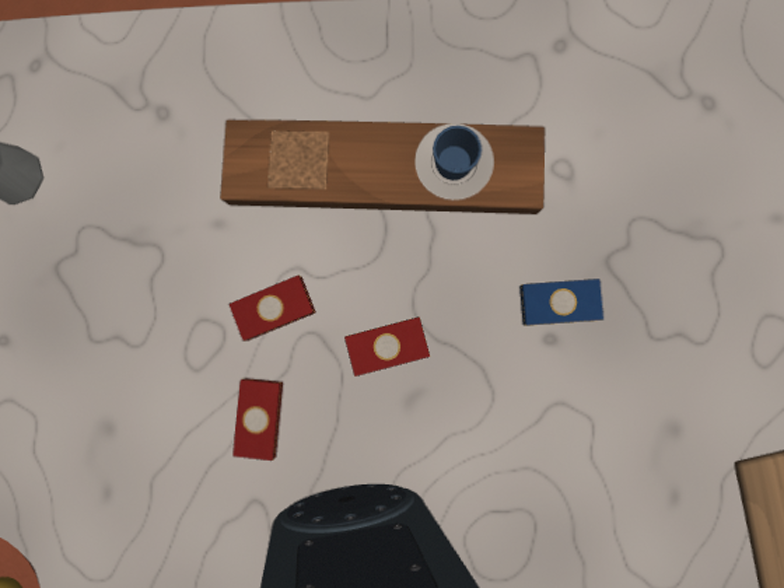

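View pics/scene.png

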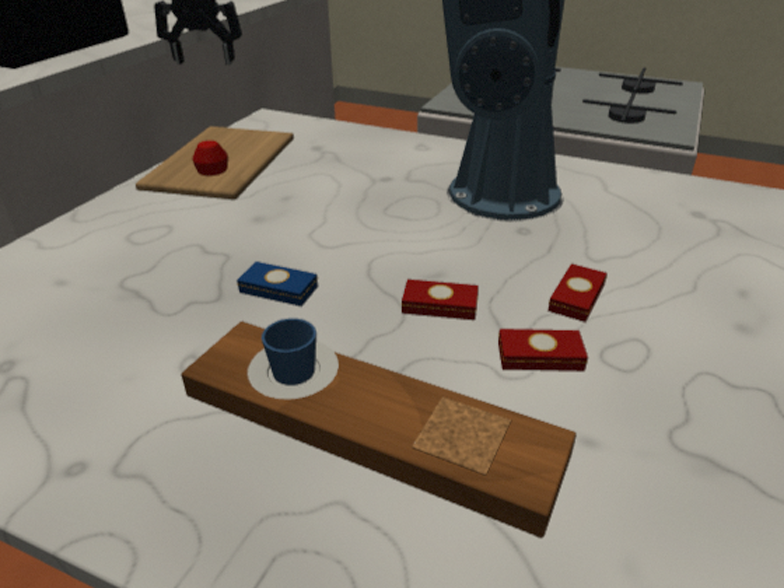

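Top view (1.4x pixels): three red tins at A (272,308), B (387,347) and C (257,420). The blue tin is at (562,302), the pad at (298,159) and the cup at (457,150). I'll compare the red tins' distances from the base and confirm with a crop.

```bash
python3 - <<'E'
from h import *
c=dict(np.load("top.npz"))
for n,u,v,z in [("A",271,308,.026),("B",387,347,.026),("C",256,420,.026),("blue",562,302,.026),("pad",298,159.5,.043),("cup",457,152,.058+.04),("ledgeNL",221,200,.04),("ledgeNR",544,207,.04)]:
    w=world(c,u/1.4,v/1.4,z); print(n,w.round(4),world(c,u/1.4,v/1.4).round(4),np.hypot(*w[:2]).round(3))
f=cv2.cvtColor(c["frame"],cv2.COLOR_RGB2HSV)
# A top-face by red mask, depth-height >20mm
m=((f[...,0]<8)|(f[...,0]>172))&(f[...,1]>120)
m=m.astype(np.uint8); 
n,l,s,ce=cv2.connectedComponentsWithStats(m)
for i in range(1,n):
    if s[i,4]>800 and s[i,4]<4000:
        v,u=np.nonzero(l==i); P=np.array([world(c,a,b) for a,b in zip(u,v)]); P=P[P[:,2]>.021]
        r=cv2.minAreaRect((P[:,:2]*1000).astype(np.float32)); print(ce[i],r,np.median(P[:,2]))
save("crop",c,(140,180,330,340),4)
E
```

```text
A [0.4674 0.1787 0.026 ] [0.4674 0.1785 0.0266] 0.5
B [0.4114 0.0133 0.026 ] [0.4114 0.0133 0.0271] 0.412
C [0.3089 0.1995 0.026 ] [0.3091 0.1993 0.0268] 0.368
blue [ 0.4725 -0.2324  0.026 ] [ 0.4725 -0.2322  0.0268] 0.527
pad [0.6775 0.1376 0.043 ] [0.6771 0.1374 0.0442] 0.691
cup [ 0.6651 -0.0824  0.098 ] [ 0.6817 -0.0869  0.0491] 0.67
ledgeNL [0.6221 0.2494 0.04  ] [0.6241 0.2524 0.0319] 0.67
ledgeNR [ 0.6045 -0.2074  0.04  ] [ 6.138e-01 -2.176e-01 -5.000e-04] 0.639
[194.12519685 219.53385827] ((471.4844665527344, 110.43282318115234), (86.0687026977539, 257.3995361328125), 2.5974197387695312) 0.02639436180966631
[276.10230769 247.12076923] ((412.6944580078125, 14.35226821899414), (56.817928314208984, 108.91455841064453), 14.471484184265137) 0.026487548141921557
[183.84996305 298.96674058] ((372.85040283203125, 129.77149963378906), (111.4391098022461, 304.1817932128906), 42.425811767578125) 0.026242780724559434
```

View pics/crop.png

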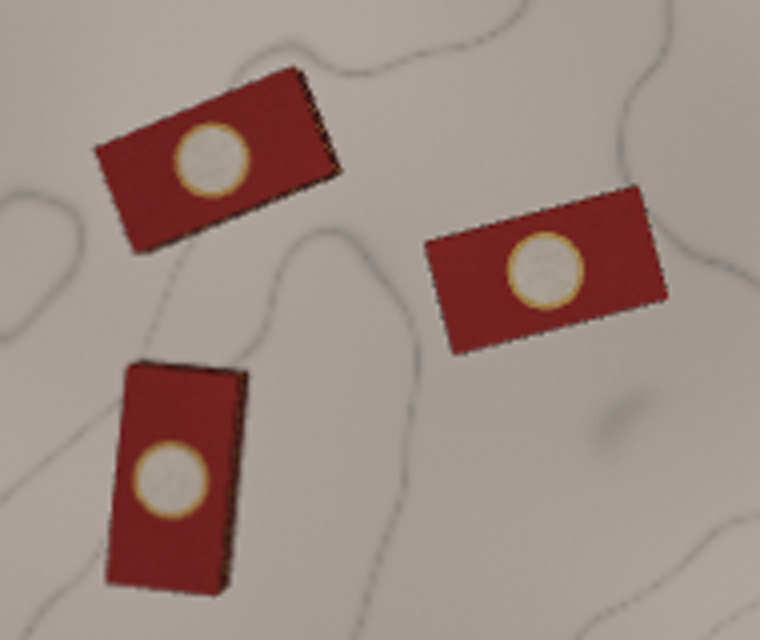

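```bash
python3 -m jog '[[[0,0,0],[0.12,0,0],8.54],[[0,0,0],[0.12,0,0],8.54]]'; python3 -c "
from h import *
print(np.round(ctrl.get_obs()['q'],3)); p,R=rot(); print(p,R.as_matrix().round(3))"
```

```text
time_s: 0.27
eef_pos: [0.1943, -0.5405, 0.231]
eef_rot: [0.645, -0.503, 0.354, -0.454]
wrist_force: [-0.3, 0.4, -0.9]
opening: 0.998
[-1.564  0.199  1.605  0.234  1.424 -0.383]
[ 0.19434286 -0.54052026  0.23104132] [[ 0.338  0.229  0.913]
 [-0.941  0.082  0.328]
 [ 0.    -0.97   0.243]]
```

A is the farthest at 0.500 m from the base (B is 0.412, C is 0.368), and its long axis is about 22° off y. The crop shows A centred at about (212,160) in crop pixels, a plain red tin with a pale disc. Now I'll swing left around the base.

```bash
cat >> h.py <<'E'
def to(P,x,y,msg=""):
    "tool-frame delta to a TCP at P with tool x,y axes"
    p,R=rot(); x=np.array(x,float);x/=np.linalg.norm(x); y=np.array(y,float); y-=x*(x@y); y/=np.linalg.norm(y)
    T=np.stack([x,y,np.cross(x,y)],1); M=R.as_matrix()
    o=ctrl.get_obs()
    print(msg,"shift cm",(M.T@(np.array(P)-p)*100).round(2),"turn",(R.inv()*Ro.from_matrix(T)).as_rotvec().round(3),"| pos",p.round(4),"q",np.round(o["q"],2),"t",o["time_s"],"op",round(o["opening"],3),"F",np.round(o["wrist_force"],1))
E
python3 -m jog '[[[0,0,0],[-0.12,0,0],8.54],[[0,0,0],[-0.12,0,0],8.54],[[0,0,4],[0,-0.075,0],8.54],[[0,0,4],[0,-0.075,0],8.54],[[0,0,4],[0,-0.075,0],8.54],[[0,0,4],[0,-0.075,0],8.54],[[0,0,4],[0,-0.075,0],8.54],[[0,0,4],[0,-0.075,0],8.54],[[0,0,4],[0,-0.075,0],8.54],[[0,0,4],[0,-0.075,0],8.54],[[0,0,4],[0,-0.075,0],8.54],[[0,0,4],[0,-0.075,0],8.54]]'
python3 - <<'E'
from h import *
c=dict(np.load("top.npz"))
Q=[world(c,140+a/4,180+b/4,.026) for a,b in [(96,148),(297,67),(332,174),(138,253)]]
Q=np.array(Q); print(Q.round(4),Q.mean(0),np.linalg.norm(Q[1]-Q[0]),np.linalg.norm(Q[2]-Q[1]),np.linalg.norm(Q[3]-Q[2]),np.linalg.norm(Q[3]-Q[0]))
u=Q[0]-Q[1]+Q[3]-Q[2]; u/=np.linalg.norm(u); print(u)
# pad edges
P=np.array([world(c,a/1.4,b/1.4,.043) for a,b in [(269,131),(328,131),(327,189),(267,187)]]);print(P.round(4),P.mean(0))
to(np.r_[.467,.179,.2],[u[1],-u[0],0],[0,0,-1])
E
```

```text
time_s: 1.27
eef_pos: [0.4944, -0.3011, 0.2267]
eef_rot: [0.689, -0.684, 0.169, -0.17]
wrist_force: [0.3, -0.3, -0.8]
opening: 1.002
[[0.4739 0.2392 0.026 ]
 [0.5136 0.1371 0.026 ]
 [0.46   0.1193 0.026 ]
 [0.4212 0.2171 0.026 ]] [0.4671862  0.17817451 0.026     ] 0.10952906892022106 0.05646787600877105 0.10523298777429252 0.05711338606123853
[-0.36554669  0.930793    0.        ]
[[0.7207 0.1802 0.043 ]
 [0.7182 0.0949 0.043 ]
 [0.6338 0.0959 0.043 ]
 [0.6386 0.1818 0.043 ]] [0.67783241 0.13816505 0.043     ]
 shift cm [-24.79   2.95  41.18] turn [-0.006 -0.859  0.002] | pos [ 0.4944 -0.3011  0.2267] q [-0.76  0.19  1.6   0.01  1.35 -0.27] t 1.2667 op 1.002 F [ 0.3 -0.3 -0.8]
```

```bash
python3 -m jog '[[[0,0,4.1],[0,-0.08,0],8.54],[[0,0,4.1],[0,-0.08,0],8.54],[[0,0,4.1],[0,-0.08,0],8.54],[[0,0,4.1],[0,-0.08,0],8.54],[[-0.5,0,4.1],[0,-0.08,0],8.54],[[-0.5,0,4.1],[0,-0.08,0],8.54],[[-0.5,0,4.1],[0,-0.08,0],8.54],[[-1,0,4.1],[0,-0.08,0],8.54],[[-1,0,4.1],[0,-0.08,0],8.54],[[-1,0,4.1],[0,-0.08,0],8.54]]'
python3 - <<'E'
from h import *
u=np.array([-.3655,.931,0])
to(np.r_[.467,.1785,.2]+.0*u,[u[1],-u[0],0],[0,0,-1])
E
```

```text
time_s: 2.1
eef_pos: [0.4956, 0.0931, 0.2251]
eef_rot: [0.699, -0.693, -0.126, 0.126]
wrist_force: [0.8, 1.4, 0.7]
opening: 0.996
 shift cm [0.31 2.59 8.98] turn [-0.009 -0.016  0.003] | pos [0.4956 0.0931 0.2251] q [-0.06  0.03  1.79  0.01  1.33 -0.42] t 2.1 op 0.996 F [0.8 1.4 0.7]
```

```bash
python3 -m jog '[[[0.1,0.8,3.5],[0,-0.016,0],8.54],[[0.1,0.8,3.5],[0,0,0],8.54],[[0.1,0.8,3.5],[0,0,0],8.54],[[0,0,0],[0,0,0],8.54]]'
python3 - <<'E'
from h import *
u=np.array([-.3655,.931,0])
c=imaging.camera("wrist"); np.savez("w1.npz",**c); save("w1",c,s=1.4)
to(np.r_[.467,.1785,.2]+.015*u,[u[1],-u[0],0],[0,0,-1])
E
```

```text
time_s: 2.43
eef_pos: [0.4529, 0.202, 0.2007]
eef_rot: [0.698, -0.69, -0.135, 0.136]
wrist_force: [-1.1, 0.1, -0.5]
opening: 1.002
 shift cm [ 0.39  0.12 -0.99] turn [-0.01   0.012  0.002] | pos [0.4542 0.2001 0.2013] q [ 0.17  0.03  1.83  0.01  1.28 -0.22] t 2.4833 op 0.999 F [ 0.1  0.7 -1. ]
```

View pics/w1.png

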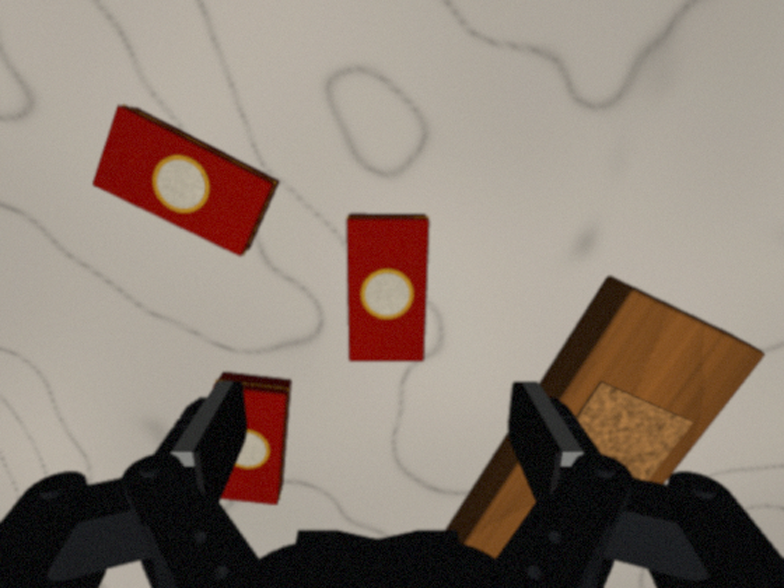

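The wrist view shows A upright between the jaws, with its disc at (387,294) and top-face corners at (348,219), (428,218), (424,360) and (349,360). C is at the left, B is at lower left and the pad is at the right. I'll take the second measurement of A from this view.

```bash
python3 - <<'E'
from h import *
c=dict(np.load("w1.npz"))
Q=np.array([world(c,a/1.4,b/1.4,.026) for a,b in [(348,219),(428,218),(424,360),(349,360),(387,294)]]);print(Q.round(4),Q[:4].mean(0))
u=Q[0]+Q[1]-Q[2]-Q[3];print(np.linalg.norm(u)/2);u/=np.linalg.norm(u);print(u, world(c,387/1.4,310/1.4))
m=(Q[:4].mean(0)+Q[4])/2; m[2]=0.004
to(m+.015*u,[u[1],-u[0],0],[0,0,-1],"grasp")
E
```

```text
[[0.4225 0.2215 0.026 ]
 [0.4733 0.2429 0.026 ]
 [0.5147 0.1431 0.026 ]
 [0.4618 0.1216 0.026 ]
 [0.4683 0.1813 0.026 ]] [0.46805294 0.18225044 0.026     ]
0.10769420543662725
[-0.37454137  0.92721021  0.        ] [0.4729045  0.17012205 0.02665105]
grasp shift cm [ 0.56 19.72 -0.92] turn [-0.01   0.002  0.002] | pos [0.4542 0.2001 0.2013] q [ 0.17  0.03  1.83  0.01  1.28 -0.22] t 2.4833 op 0.999 F [ 0.1  0.7 -1. ]
```

Both measurements agree to about 3 mm. Descending.

```bash
python3 -m jog '[[[0.5,2,-0.9],[-0.01,0,0],8.54],[[0,3.5,0],[0,0,0],8.54],[[0,3.5,0],[0,0,0],8.54],[[0,3.5,0],[0,0,0],8.54],[[0,2,0],[0,0,0],8.54],[[0,0.5,0],[0,0,0],8.54],[[0,0,0],[0,0,0],8.54]]'
python3 - <<'E'
from h import *
u=np.array([-.37,.929,0])
to(np.r_[.4678,.1805,.003]+.015*u,[u[1],-u[0],0],[0,0,-1])
E
```

```text
time_s: 3.07
eef_pos: [0.4688, 0.19, 0.0489]
eef_rot: [-0.693, 0.695, 0.14, -0.132]
wrist_force: [-0.4, 0.2, -0.1]
opening: 1.004
 shift cm [-0.48  4.58  0.69] turn [0.005 0.007 0.01 ] | pos [0.4688 0.19   0.0489] q [ 0.15  0.27  1.91 -0.    0.94 -0.23] t 3.0667 op 1.004 F [-0.4  0.2 -0.1]
```

```bash
python3 -m jog '[[[-0.4,1.2,0.6],[0.005,0.007,0.01],8.54],[[0,1.2,0],[0,0,0],8.54],[[0,1.2,0],[0,0,0],8.54],[[0,0.4,0],[0,0,0],8.54],[[0,0,0],[0,0,0],8.54]]'
python3 - <<'E'
from h import *
u=np.array([-.37,.929,0])
to(np.r_[.4678,.1805,.003]+.015*u,[u[1],-u[0],0],[0,0,-1])
E
```

```text
time_s: 3.48
eef_pos: [0.4668, 0.1936, 0.0094]
eef_rot: [-0.694, 0.695, 0.135, -0.13]
wrist_force: [0.3, -0.3, 0.6]
opening: 1.0
 shift cm [-0.4   0.63  0.25] turn [ 0.002 -0.002  0.006] | pos [0.4668 0.1936 0.0094] q [ 0.16  0.35  1.92 -0.    0.87 -0.22] t 3.4833 op 1.0 F [ 0.3 -0.3  0.6]
```

```bash
python3 -m jog '[[[-0.3,0.5,0.1],[0,0,0],8.54],[[0,0,0],[0,0,0],8.54],[[0,0,0],[0,0,0],5],[[0,0,0],[0,0,0],5],[[0,0,0],[0,0,0],4.5],[[0,0,0],[0,0,0],4.5],[[0,0,0],[0,0,0],4.5],[[0,0,0],[0,0,0],4.5]]'
python3 - <<'E'
from h import *
u=np.array([-.37,.929,0])
to(np.r_[.4678,.1805,.003]+.015*u,[u[1],-u[0],0],[0,0,-1])
E
```

```text
time_s: 4.15
eef_pos: [0.4652, 0.194, 0.0062]
eef_rot: [-0.694, 0.695, 0.136, -0.129]
wrist_force: [0.0, -0.5, -1.8]
opening: 0.665
 shift cm [-0.26  0.32  0.15] turn [ 0.003 -0.001  0.01 ] | pos [0.4652 0.194  0.0062] q [ 0.16  0.35  1.93 -0.    0.85 -0.22] t 4.15 op 0.665 F [ 0.  -0.5 -1.8]
```

Stopped at 57 mm, so the tin is gripped. Lifting, then turning about the jaw axis.

```bash
python3 -m jog '[[[0,-1,0],[0,0,0],4],[[0,-2,0],[0,0,0],4],[[0,-3,0],[0,0,0],4],[[0,-3.5,0],[0,0,0],4],[[0,-3.5,0],[0,0,0],4],[[0,-3.5,0],[0,0,0],4],[[0,-3,0],[0,0,0],4],[[0,-1,0],[0.06,0,0],4],[[0,0,0],[0.1,0,0],4],[[0,0,0],[0.1,0,0],4],[[0,0,0],[0.1,0,0],4]]'
python3 - <<'E'
from h import *
# final: fingers point forward-left (az 45), jaws horizontal
to([.678,.138,.2],[.7,-.7,0],[.7,.7,0])
E
```

```text
time_s: 5.07
eef_pos: [0.4597, 0.1974, 0.2302]
eef_rot: [0.809, -0.555, -0.116, 0.154]
wrist_force: [0.5, -0.5, -2.2]
opening: 0.665
 shift cm [ 17.9   -1.82 -14.04] turn [ 1.047  0.715 -1.012] | pos [0.4597 0.1974 0.2302] q [-0.06  0.05  1.8   0.34  1.45 -0.52] t 5.0667 op 0.665 F [ 0.5 -0.5 -2.2]
```

```bash
python3 -m jog '[[[0,0,0],[0.078,0.053,-0.075],4],[[0,0,0],[0.078,0.053,-0.075],4],[[0,0,0],[0.078,0.053,-0.075],4],[[0,0,0],[0.078,0.053,-0.075],4],[[0,0,0],[0.078,0.053,-0.075],4],[[0,0,0],[0.078,0.053,-0.075],4],[[0,0,0],[0.078,0.053,-0.075],4]]'
python3 - <<'E'
from h import *
to([.678,.138,.2],[.7,-.7,0],[.7,.7,0])
E
```

```text
time_s: 5.65
eef_pos: [0.4668, 0.1933, 0.2395]
eef_rot: [0.946, -0.279, -0.068, -0.148]
wrist_force: [-0.2, 0.0, -2.4]
opening: 0.662
 shift cm [20.5   4.3  -7.29] turn [ 0.476  0.347 -0.462] | pos [0.4668 0.1933 0.2395] q [-0.49 -0.08  2.22  1.06  1.38 -0.79] t 5.65 op 0.662 F [-0.2  0.  -2.4]
```

```bash
python3 -m jog '[[[3,0.3,-0.2],[0,0,0],4],[[3,0.3,-0.2],[0,0,0],4],[[3,0.3,-0.2],[0,0,0],4],[[0,0,0],[0.08,0.058,-0.077],4],[[0,0,0],[0.08,0.058,-0.077],4],[[0,0,0],[0.08,0.058,-0.077],4],[[0,0,0],[0.08,0.058,-0.077],4],[[0,0,0],[0.08,0.058,-0.077],4],[[0,0,0],[0.05,0.03,-0.05],4],[[0,0,0],[0,0,0],4]]'
python3 - <<'E'
from h import *
to([.678,.138,.2],[.7,-.7,0],[.7,.7,0]); print(rot()[1].as_matrix().round(3))
c=imaging.camera("scene"); save("s2",c,s=1.4); np.savez("s2.npz",**c)
E
```

```text
time_s: 6.48
eef_pos: [0.5501, 0.1723, 0.2445]
eef_rot: [0.925, -0.012, -0.002, -0.38]
wrist_force: [-1.7, 0.8, -1.1]
opening: 0.663
 shift cm [11.44  6.65 -4.46] turn [ 0.02   0.013 -0.005] | pos [0.5501 0.1723 0.2445] q [-0.53  0.27  2.33  1.78  1.43 -1.05] t 6.4833 op 0.663 F [-1.7  0.8 -1.1]
[[ 0.711  0.703  0.005]
 [-0.703  0.711  0.023]
 [ 0.013 -0.02   1.   ]]
```

View pics/s2.png

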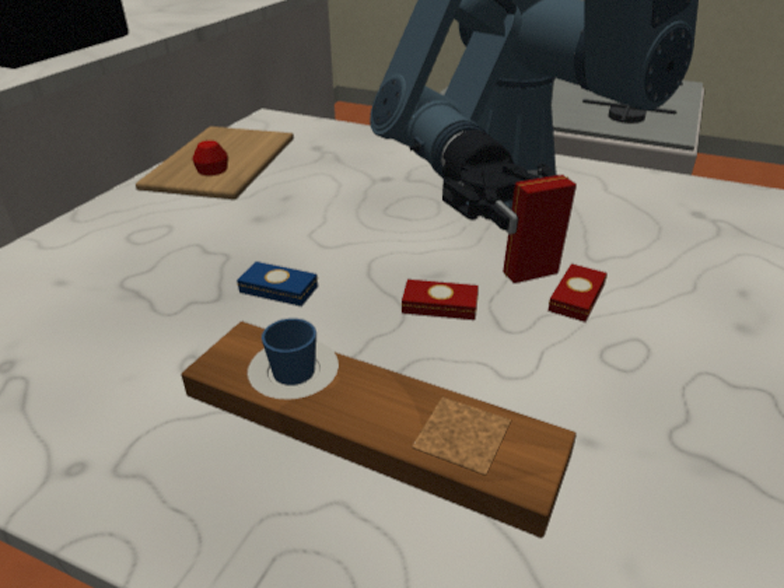

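The tin hangs upright in the gripper at (540,230), and the pad at (462,434) is clear. Moving over the pad.

```bash
python3 -m jog '[[[2,1.2,0],[0.02,0.01,0],4],[[3,1.9,0],[0,0,0],4],[[3,1.9,-1],[0,0,0],4],[[2,1.3,-1],[0,0,0],4],[[1,0.7,-1.5],[0,0,0],4],[[0,0,-1.5],[0,0,0],4],[[0,0,-0.5],[0,0,0],4],[[0,0,0],[0,0,0],4]]'
python3 - <<'E'
from h import *
to([.683,.143,.1115],[.7,-.7,0],[.7,.7,0]); print(rot()[1].as_matrix().round(3))
c=imaging.camera("scene"); save("s3",c,(230,100,430,250),3.8); np.savez("s3.npz",**c)
E
```

```text
time_s: 7.2
eef_pos: [0.6911, 0.1433, 0.1996]
eef_rot: [0.929, -0.009, -0.016, -0.37]
wrist_force: [-0.1, 0.5, -1.2]
opening: 0.659
 shift cm [-0.89 -0.54 -8.79] turn [ 0.004  0.037 -0.027] | pos [0.6911 0.1433 0.1996] q [-0.43  0.6   1.95  1.84  1.39 -1.04] t 7.2 op 0.659 F [-0.1  0.5 -1.2]
[[ 0.725  0.688 -0.023]
 [-0.688  0.726  0.029]
 [ 0.036 -0.005  0.999]]
```

View pics/s3.png

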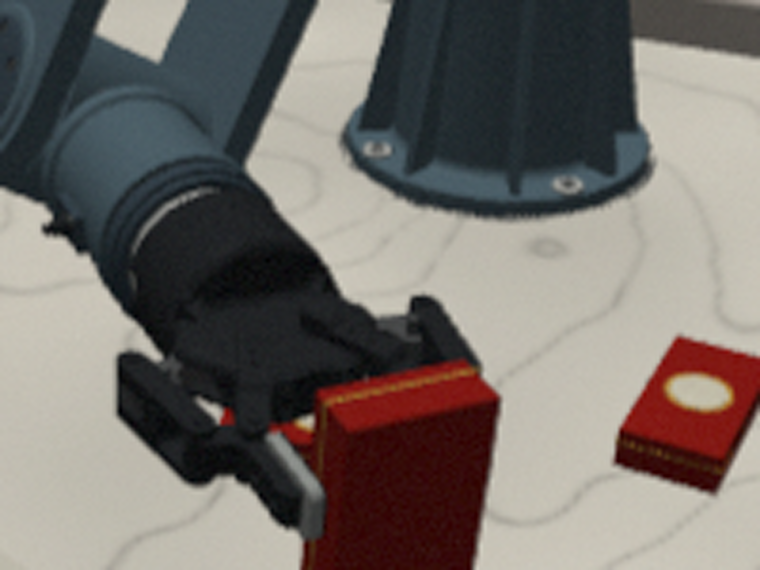

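```bash
python3 -m jog '[[[-0.9,-0.5,-2],[0,0.037,-0.027],4],[[0,0,-2],[0,0,0],4],[[0,0,0],[0,0,0],4],[[0,0,0],[0,0,0],4]]'
python3 - <<'E'
from h import *
to([.683,.143,.1115],[.7,-.7,0],[.7,.7,0]); p,R=rot(); print(R.as_matrix().round(3))
c=imaging.camera("scene"); save("s4",c,(250,120,430,340),2.7); np.savez("s4.npz",**c)
f=cv2.cvtColor(c["frame"],cv2.COLOR_RGB2HSV)
m=((f[...,0]<8)|(f[...,0]>172))&(f[...,1]>120)
v,u=np.nonzero(m); P=np.array([world(c,a,b) for a,b in zip(u,v)])
T=(P-p)@R.as_matrix(); T=T[(np.abs(T)<.085).all(1)&(P[:,2]>.035)]
print(len(T),np.percentile(T,[0.5,2,10,50,90,98,99.5],axis=0).round(4))
face=T[np.abs(T[:,1]-np.median(T[:,1]))<.006]; print(len(face),np.percentile(face,[1,50,99],axis=0).round(4))
A=np.c_[face[:,[0,2]],np.ones(len(face))]; print("face y=ax+bz+c",np.linalg.lstsq(A,face[:,1],rcond=None)[0].round(4))
E
```

```text
time_s: 7.58
eef_pos: [0.6826, 0.1448, 0.1656]
eef_rot: [0.924, -0.002, -0.003, -0.382]
wrist_force: [-0.2, -0.5, -0.8]
opening: 0.665
 shift cm [ 0.12 -0.1  -5.41] turn [ 0.001  0.007 -0.001] | pos [0.6826 0.1448 0.1656] q [-0.43  0.67  1.96  1.88  1.4  -1.09] t 7.5833 op 0.665 F [-0.2 -0.5 -0.8]
[[ 0.708  0.706 -0.005]
 [-0.706  0.708  0.006]
 [ 0.007 -0.001  1.   ]]
2893 [[-0.0316 -0.0729 -0.0643]
 [-0.0269 -0.0187 -0.0622]
 [-0.0218 -0.0072 -0.0509]
 [ 0.0041  0.0058  0.0009]
 [ 0.0275  0.0069  0.0411]
 [ 0.0282  0.0075  0.0421]
 [ 0.0285  0.0078  0.0425]]
2344 [[-0.027   0.0003 -0.0637]
 [ 0.0024  0.006  -0.0045]
 [ 0.0281  0.0077  0.0419]]
face y=ax+bz+c [-0.009  -0.0095  0.0057]
```

View pics/s4.png

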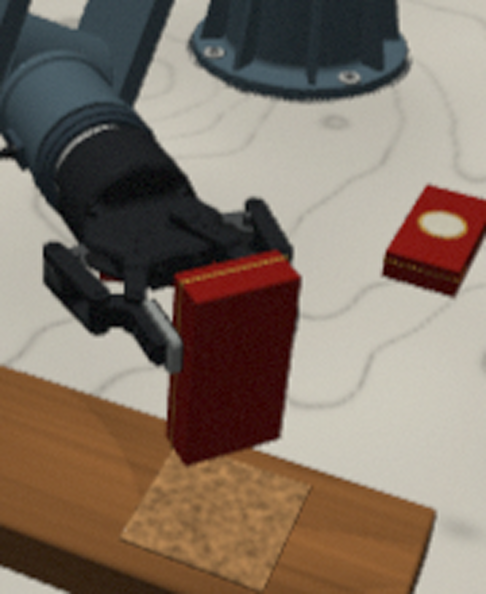

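The tin is square in the jaws, at crop (235,360). Its centre is 7 mm behind and about 13 mm below the TCP, so contact is expected at TCP z ≈ 0.111. Lowering.

```bash
python3 -m jog '[[[0.1,-0.1,-1.5],[0,0.006,0],4],[[0,0,-1.5],[0,0,0],4],[[0,0,-1],[0,0,0],4],[[0,0,-0.4],[0,0,0],4],[[0,0,0],[0,0,0],4]]'
python3 - <<'E'
from h import *
to([.683,.143,.1115],[.7,-.7,0],[.7,.7,0])
E
```

```text
time_s: 8.05
eef_pos: [0.6858, 0.142, 0.1294]
eef_rot: [0.924, 0.0, -0.007, -0.381]
wrist_force: [0.7, -1.3, -1.9]
opening: 0.662
 shift cm [-0.29 -0.13 -1.78] turn [-0.005  0.013 -0.003] | pos [0.6858 0.142  0.1294] q [-0.43  0.77  1.92  1.89  1.43 -1.16] t 8.05 op 0.662 F [ 0.7 -1.3 -1.9]
```

```bash
python3 -m jog '[[[-0.2,-0.1,-0.5],[-0.005,0.01,0],4],[[0,0,-0.4],[0,0,0],4],[[0,0,-0.3],[0,0,0],4],[[0,0,0],[0,0,0],4]]'
python3 -c "
from h import *
to([.683,.143,.1115],[.7,-.7,0],[.7,.7,0])"
```

```text
time_s: 8.38
eef_pos: [0.6843, 0.1425, 0.1191]
eef_rot: [0.925, -0.0, -0.003, -0.381]
wrist_force: [-1.4, 0.0, -1.7]
opening: 0.663
 shift cm [-0.13 -0.06 -0.76] turn [-0.002  0.005 -0.003] | pos [0.6843 0.1425 0.1191] q [-0.44  0.79  1.91  1.89  1.43 -1.16] t 8.3833 op 0.663 F [-1.4  0.  -1.7]
```

```bash
python3 -m jog '[[[-0.1,0,-0.3],[0,0.005,0],4],[[0,0,-0.2],[0,0,0],4],[[0,0,0],[0,0,0],4]]'; python3 -m jog '[[[0,0,-0.2],[0,0,0],4],[[0,0,0],[0,0,0],4]]'
```

```text
time_s: 8.63
eef_pos: [0.6837, 0.1433, 0.114]
eef_rot: [0.925, 0.001, -0.0, -0.381]
wrist_force: [-0.5, -0.1, -2.4]
opening: 0.664
time_s: 8.8
eef_pos: [0.6837, 0.1433, 0.1118]
eef_rot: [0.925, 0.001, -0.0, -0.381]
wrist_force: [-0.1, -0.2, -1.2]
opening: 0.663
```

```bash
python3 -m jog '[[[0,0,-0.15],[0,0,0],4],[[0,0,0],[0,0,0],4]]'
python3 -c "
from h import *
to([.683,.143,.1115],[.7,-.7,0],[.7,.7,0])"
```

```text
time_s: 8.97
eef_pos: [0.6839, 0.1433, 0.1111]
eef_rot: [0.925, 0.002, -0.001, -0.381]
wrist_force: [-0.1, 0.3, -1.7]
opening: 0.664
 shift cm [-0.05 -0.08  0.04] turn [-0.004  0.    -0.004] | pos [0.6839 0.1433 0.1111] q [-0.43  0.81  1.9   1.89  1.43 -1.17] t 8.9667 op 0.664 F [-0.1  0.3 -1.7]
```

No contact force yet, so I'll go on in 1 mm steps.

```bash
for i in 1 ; do python3 -m jog '[[[0,0,-0.12],[0,0,0],4],[[0,0,0],[0,0,0],4]]'; done
```

```text
time_s: 9.13
eef_pos: [0.6841, 0.1433, 0.1111]
eef_rot: [0.925, 0.003, -0.002, -0.381]
wrist_force: [0.1, 0.2, -1.0]
opening: 0.668
```

```bash
python3 -m jog '[[[0,0,-0.12],[0,0,0],4],[[0,0,0],[0,0,0],4]]'
```

```text
time_s: 9.3
eef_pos: [0.6842, 0.1434, 0.1112]
eef_rot: [0.925, 0.004, -0.003, -0.38]
wrist_force: [-0.8, -0.0, -0.6]
opening: 0.662
```

Z has stopped at 0.111 and the load has come off the wrist, so the tin is standing on the pad. Opening.

```bash
python3 -m jog '[[[0,0,0],[0,0,0],6.2],[[0,0,0],[0,0,0],6.6],[[0,0,0],[0,0,0],7.2],[[0,0,0],[0,0,0],8],[[0,0,0],[0,0,0],8.54],[[0,0,0],[0,0,0],8.54],[[0,0,0],[0,0,0],8.54]]'
python3 - <<'E'
from h import *
c=imaging.camera("scene"); save("s5",c,(250,120,430,340),2.7)
E
```

```text
time_s: 9.88
eef_pos: [0.6845, 0.143, 0.1101]
eef_rot: [0.925, 0.003, -0.003, -0.381]
wrist_force: [0.1, -0.2, -0.4]
opening: 0.997
```

View pics/s5.png

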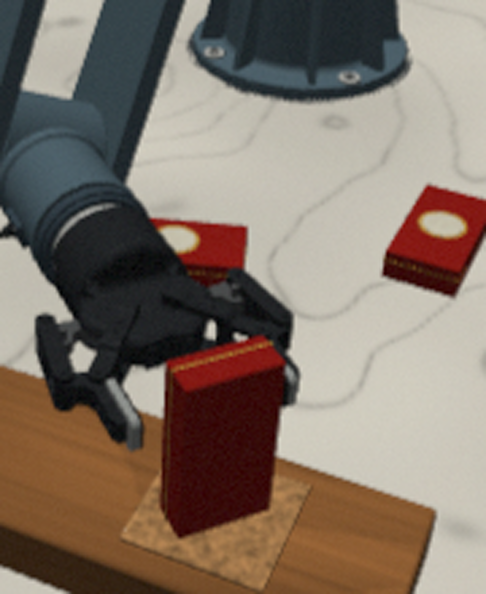

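The tin stands on the pad at crop (220,440) with the fingers clear on both sides. Backing straight out.

```bash
python3 -m jog '[[[0,-0.7,0],[0,0,0],8.54],[[0,-1.5,0],[0,0,0],8.54],[[0,-2,0],[0,0,0],8.54],[[0,-2,0],[0,0,0],8.54],[[0,-2,0],[0,0,0],8.54],[[0,-1,1],[0,0,0],8.54],[[0,-1,2],[0,0,0],8.54],[[0,0,2],[0,0,0],8.54],[[0,0,2],[0,0,0],8.54],[[0,0,0],[0,0,0],8.54],[[0,0,0],[0,0,0],8.54]]'
python3 - <<'E'
from h import *
c=imaging.camera("scene"); save("s6",c,s=1.4)
f=cv2.cvtColor(c["frame"],cv2.COLOR_RGB2HSV)
m=((f[...,0]<8)|(f[...,0]>172))&(f[...,1]>120)
v,u=np.nonzero(m); P=np.array([world(c,a,b) for a,b in zip(u,v)])
P=P[(np.hypot(P[:,0]-.678,P[:,1]-.138)<.06)&(P[:,2]>.04)]
print("z",np.percentile(P[:,2],[1,50,99]).round(4))
t=P[P[:,2]>.149]; print("top",len(t),cv2.minAreaRect((t[:,:2]*1000).astype(np.float32)))
b=P[P[:,2]<.14]; d=np.array([.7071,.7071]); s=b[:,:2]@d; k=np.abs(s-np.median(s))<.006
print("face tilt/plane",np.linalg.lstsq(np.c_[b[k][:,2],b[k][:,:2]@[.7071,-.7071],np.ones(k.sum())],s[k],rcond=None)[0].round(4))
to([.683,.143,.2],[.7,-.7,0],[.7,.7,0])
E
```

```text
time_s: 10.85
eef_pos: [0.6057, 0.0649, 0.1813]
eef_rot: [0.924, 0.004, -0.002, -0.381]
wrist_force: [0.4, 0.6, -1.9]
opening: 1.001
z [0.0479 0.1131 0.1534]
top 480 ((680.5809326171875, 139.76248168945312), (28.210845947265625, 58.32378387451172), 45.54219055175781)
face tilt/plane [ 0.0015 -0.0068  0.594 ]
 shift cm [-0.04 10.99  1.78] turn [-0.008  0.    -0.003] | pos [0.6059 0.0649 0.1813] q [-0.69  0.59  2.09  1.66  1.54 -1.11] t 10.9 op 1.003 F [ 1.  -0.3 -0. ]
```

View pics/s6.png

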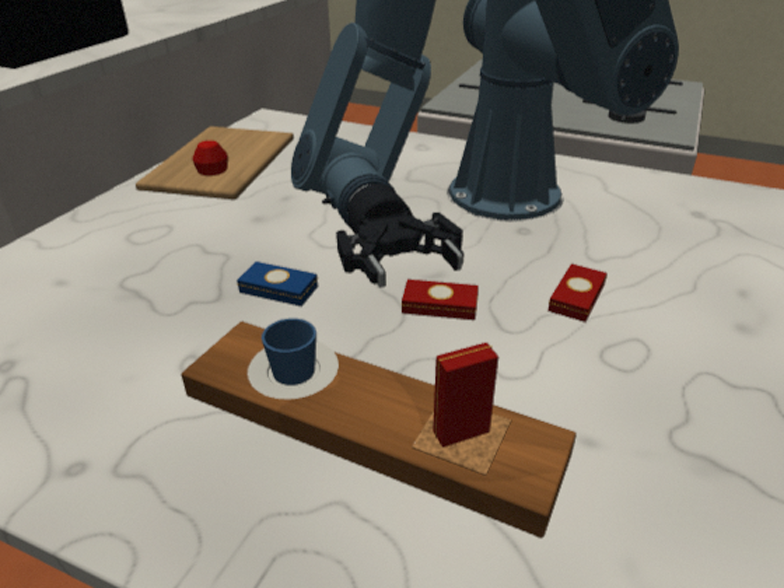

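The tin stands in the middle of the pad at (465,395), the gripper is clear, and the cup and blue tin look unmoved. Its centre measures (0.681, 0.140) against the pad at (0.678, 0.138), and its top is at 0.153 m.

```bash
python3 -c "
from bench import ctrl
print(ctrl.hand_in())"
```

```text
the job is handed in; nothing more can be done
None
```

The red tin now stands upright on a short end in the middle of the cork pad, let go, and the job is handed in (no verdict is reported). I took the red tin farthest from the base (0.50 m, against 0.41 and 0.37 m for the look-alikes). I gripped it across its width, turned it upright, lowered it until it touched the pad, opened the gripper and backed out.

Last checks, from the scene camera:
- **Position:** the tin's middle is about 3 mm from the pad's middle, seen from above. Its top is at 0.153 m, which puts its middle about 55 mm above the pad.
- **Tilt:** about 0.1° in the one direction I measured.
- **Bystanders:** the blue tin and the cup sit in the same place in the before and after pictures. I compared these by eye only.
- **Gripper:** clear of everything. The arm's clock read about 10.9 s.

The wrist force showed no clear peak at touchdown. I judged contact from the height no longer falling and the tin's weight coming off the wrist. No check failed or disagreed.

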